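Trim the bench reference unit to its index mark

TASK

Set the trim on the grey bench unit with the sloping panel: slide its blue cover fully open, turn the sunken black knob until its white pointer line points at the red index mark beside the well, then slide the cover fully shut again without losing the setting. Leave the tools and other things on the bench where they lie.

Things in the scene. Friction and masses are not known exactly. Their poses are not given: they have to be found in the camera images.
- reference_unit: grey bench instrument, fixed, 147 mm deep (x), 270 wide (y), 120 high at the back, 45 at the front. Origin: near the centre of its underside, z up, -x its front, +y its left seen from the robot. Its flat panel (150 mm along the slope) rises to the back at 30 degrees: outward normal (-0.5, 0, 0.866), upslope (0.866, 0, 0.5) in this frame; the panel's middle is 82.5 mm above the origin
- well_mouth (a point): centre of the round well's mouth, on the panel surface, 50 mm left (+y) of the panel's middle. The well is 72 mm in diameter and 28 mm deep, square to the panel. Two cover rails, 10 mm above the panel, run along y 50 mm upslope and downslope of this point; three sockets, 5 mm high, stand 63 mm left of it
- trim_knob (a joint): angle (rad) of the black pointer knob on the well's axis: 0 = pointer upslope, growing clockwise as seen looking at the panel; stops at -2 and 2; friction about 0.04 N m, stays where left. Its grip is a bar along the pointer, 36 mm long, 14 thick, 21 high
- pointer (a point): where the white line on the knob's bar points (it marks one end of the bar only): 30 mm from the knob's axis, level with the bar's top, 4 mm below the panel surface. Under the bar a disc, 34 mm across, 3 mm high, lies on the well's floor. From the bar's sides to the well's wall are 29 mm, so fingers enter only if opened little
- index (a joint): angle of the red index mark beside the well (rad), counted as for the knob; the mark is only a flat painted tab, 34 to 47 mm from the well's centre, and cannot be moved; it is hidden while the cover is shut
- index_mark (a point): point in the direction of the red mark, 30 mm from the well's axis and 4 mm below the panel surface: the pointer point meets it when the knob is set right
- cover (a joint): travel of the blue sliding cover (m): 0 = shut over the well, 0.095 = fully open at its stop, to the right (-y of the unit) along the panel; friction about 1.5 N, stays where it is left. The cover is a plate 93 x 92 mm, 4 mm thick, its top 7 mm above the panel
- cover_grip (a point): on the black upright bar on the cover, 6 mm below the bar's top and 23 mm above the panel surface; the bar is 52 mm long along the slope, 12 mm thick along y and 22 mm high above the cover's top
- multimeter: orange hand multimeter lying face up, 145 x 70 x 43 mm, origin under its centre; bystander
- calculator: pocket calculator, 118 x 70 x 15 mm, origin under its centre; bystander
- marker: red and white marker pen lying down, 17 x 135 x 16 mm, origin under its centre; bystander
- screwdriver: red screwdriver lying down, 23 x 184 x 22 mm, origin under its centre; bystander
- side_cutters: blue-handled side cutters lying down, 40 x 121 x 11 mm, origin under their centre; bystander
- solder_spool: spool of solder, 56 mm diameter, 45 mm high, origin under its centre; bystander

How it is judged:
By the outcome, as a careful person would: the job done as asked, in the order asked, and still so for the second after the job is handed in, with the robot touching nothing.
It also fails if it takes over 61 s, if anything falls off the work surface, if the arm or the gripper's body presses on something with over 40 N, if the wrist force passes 120 N, or if a joint passes its speed limit or range.

ROBOT

A 7-joint arm with a two-finger parallel gripper is mounted at the origin on a cart in front of the work surface, level with it; the furniture and walls round the work are solid. World frame = base frame: x ahead of the robot, y to its left, z up, the work surface at z = 0. Lengths are in mm, angles in rad, forces in N, time in s.
With the tool pointing down it reaches from about 400 to 850 mm from the base axis. Payload 10.4 kg.
Tool frame: the origin (TCP) lies midway between the tips of the shut fingers; the grasp point (between the pads) lies 19 mm behind it (hold_point_z is the distance from the TCP to the grasp point, in mm); y points along the fingers, z is the direction in which the jaws open and shut, and the axes are right-handed (so a half turn about y gives the same grasp; the last joint's range is limited). The gripper opens to 87 mm and grips with 3 to 60 N. Pads are 19 mm wide; open, the fingers measure 117 mm over their backs; the gripper's body (75 mm by 190 mm) begins 51 mm behind the grasp point.
Start: joints at [1.32, 0.332, -0.065, 1.46, 0.022, 1.35, -0.088], TCP at [141.167, -608.871, 222.576] pointing down, gripper open.
Joint ranges: [-2.6, 2.6], [-0.5, 2.12], [-1.47, 1.34], [0.16, 2.42], [-1.27, 4.41], [0.06, 2.06], [-2.6, 2.6]. Speed limits (rad/s): [2.22, 2.22, 2.79, 2.79, 3.14, 3.14, 3.14].

INTERFACE

Orientations are given as a 3x3 rotation matrix whose columns are the frame's x, y, z axes.
In Python, from cell import * gives the robot as it stands.
- The arm moves only by the tool carry_out, never from a script. Its argument "rows" is text: rows parted by semicolons, each of 5 numbers parted by spaces: the shift along the tool's x, y, z each as a share of 200 mm, from -1 to 1, then the turn about the tool's y as a share of 180 degrees, from -1 to 1, then the finger opening in mm, from 0 to 87. A call has 1 to 20 rows; each row is the pose to reach, as a shift and turn from the pose commanded when the call began, along the tool's axes at that moment, turning the shorter way round; what a row does not reach only later rows make up. A row lasts 1/8 s, in which the tool goes at most 62.5 mm and 10.7 degrees, less where a joint would pass 70% of its speed; a pose out of reach is approached as far as the arm can. A call with a number of a shift or a turn outside -1 to 1 is refused whole. A call with a gripper value outside its range is refused whole. The fingers move at their own pace and stop on an object; "squeeze" is the grip in N (left out, the last holds). Time passes only in rows, so rows that repeat a pose let the fingers close. It gives the time, the measured TCP pose, the force and the opening at its end, in the units of the state.
- read_state(): the state, without advancing time (a new reading comes with each control period).
- get_image(name): name is "side" or "top"; returns (picture, depth): 384x512x3 uint8, red, green, blue; 384x512 float32, mm along the optical axis (not along the pixel's ray), 0 where there is no reading.
- camera_model(name): a dict with "mtx" (3x3 intrinsics, pixels), "T" (4x4, takes a point from camera to world coordinates). Camera axes: x right, y up, looking along -z (the intrinsics and any distortion apply to the point x, -y, -z); pixel columns grow to the right and rows downward; lengths in mm; the calibration is good to about 2 mm. A picture is of the moment at which its call begins. camera_model takes no time and is no camera call.
- sign_off(): hands the job in, once; it reports no verdict.
The state is a dict: "clock": time; "qpos": joint angles; "qvel": joint speeds; "joint_efforts": joint torques, N m; "eef_pos": TCP position; "orientation": TCP orientation; "force": force on the tool from outside, world axes, zero at the start; "moment": the same for the moment, N m; "gripper_width": opening from 0.0 (shut) to 1.0 (fully open).
Only numpy, scipy, OpenCV 4.12 (cv2) and the standard library are available. Lean on these libraries where they do the work, as an engineer would, in place of code of your own. Each camera call takes 0.05 s, during which the arm holds its last target.

## Working session

There is one attempt and no reset: what is moved stays moved. The work goes in short steps, Python scripts to look and compute and a tool call to move; the robot and the scene stay as the last step left them, time stands still between calls to the robot, and variables do not carry over. Pictures are saved under pics/ and viewed, and the job is handed in when it is done.

Besides the shell and the picture viewer there is one more tool, called after "Emit:" as a command line: name --argument value ..., lists and objects as JSON in quotes. carry_out: Moves the arm, as the interface text tells. Shift numbers are shares of 200 mm and turn numbers shares of 180 degrees, none past 1 either way. Its arguments: {"type":"object","properties":{"rows":{"type":"string"},"squeeze":{"type":"number"}},"required":["rows"]}

```bash
ls; mkdir -p pics; python3 - <<'E'
from cell import *
import cv2, numpy as np
s=read_state()
for k,v in s.items(): print(k,np.round(v,3).tolist())
for n in("side","top"):
    im,d=get_image(n); m=camera_model(n)
    np.savez(f"{n}0.npz",im=im,d=d,mtx=m["mtx"],T=m["T"]); print(n,{k:np.round(v,3).tolist() for k,v in m.items()})
    cv2.imwrite(f"pics/{n}0.png",im[:,:,::-1])
E
```

```text
pics
clock 0.0
qpos [1.32, 0.333, -0.065, 1.461, 0.022, 1.35, -0.089]
qvel [-0.0, -0.001, -0.001, 0.001, -0.002, 0.001, 0.0]
joint_efforts [-0.001, -62.326, 0.024, -38.99, -0.061, 0.04, 0.0]
eef_pos [141.027, -608.481, 221.729]
orientation [[-0.974, -0.0, 0.226], [-0.226, 0.001, -0.974], [0.0, -1.0, -0.001]]
force [0.159, -0.007, 0.523]
moment [-0.011, 0.007, 0.034]
gripper_width 1.002
side {'mtx': [[357.966, 0.0, 252.592], [0.0, 357.966, 191.437], [0.0, 0.0, 1.0]], 'T': [[0.98, 0.108, -0.168, 374.376], [-0.2, 0.542, -0.816, -887.621], [0.003, 0.833, 0.553, 738.094], [0.0, 0.0, 0.0, 1.0]]}
top {'mtx': [[383.012, 0.0, 253.08], [0.0, 383.012, 195.489], [0.0, 0.0, 1.0]], 'T': [[-0.018, 0.981, -0.191, 371.147], [-1.0, -0.017, 0.005, 94.21], [0.002, 0.191, 0.982, 1211.303], [0.0, 0.0, 0.0, 1.0]]}
```

View pics/side0.png

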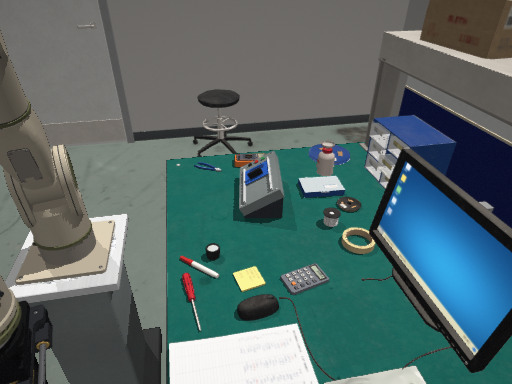

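View pics/top0.png

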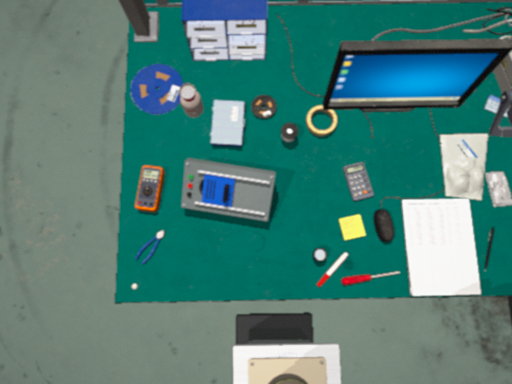

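The unit is at about (230,190) in the top view and (262,187) in the side view. Next I'll enlarge both and measure its pose.

```bash
cat > h.py <<'E'
import numpy as np, cv2
def load(f):
    z=np.load(f); return z["im"],z["d"],z["mtx"],z["T"]
def w2p(P,K,T):
    P=np.atleast_2d(P); C=(P-T[:3,3])@T[:3,:3]; c=C*[1,-1,-1]; p=c@K.T; return p[:,:2]/p[:,2:]
def p2w(u,v,z,K,T):
    u=np.asarray(u,float);v=np.asarray(v,float)
    x=(u-K[0,2])/K[0,0]*z; y=(v-K[1,2])/K[1,1]*z
    return np.stack([x,-y,-z],-1)@T[:3,:3].T+T[:3,3]
def crop(im,r,s,f):
    x0,y0,x1,y1=r; cv2.imwrite(f,cv2.resize(im[y0:y1,x0:x1,::-1],None,fx=s,fy=s,interpolation=cv2.INTER_CUBIC))
E
python3 - <<'E'
from h import *
im,d,K,T=load("top0.npz"); crop(im,(170,145,290,235),6,"pics/top0c.png")
v,u=np.mgrid[0:384,0:512]; W=p2w(u,v,d,K,T)
print("table z",np.median(W[250:260,200:220,2]))
for p in [(185,160),(275,172),(183,205),(268,220),(230,165),(250,188),(255,205)]:
    print(p,np.round(W[p[1],p[0]],1))
im,d,K,T=load("side0.npz"); crop(im,(225,140,300,230),6,"pics/side0c.png")
E
```

```text
table z 2.471952327969916
(185, 160) [728.3 308.3   3.9]
(275, 172) [657.   21.8 104. ]
(183, 205) [571.2 303.9  50.4]
(268, 220) [526.3  41.9   3.1]
(230, 165) [681.1 155.8 103.1]
(250, 188) [611.7  97.1  93.9]
(255, 205) [564.3  82.9  68.3]
```

View pics/top0c.png

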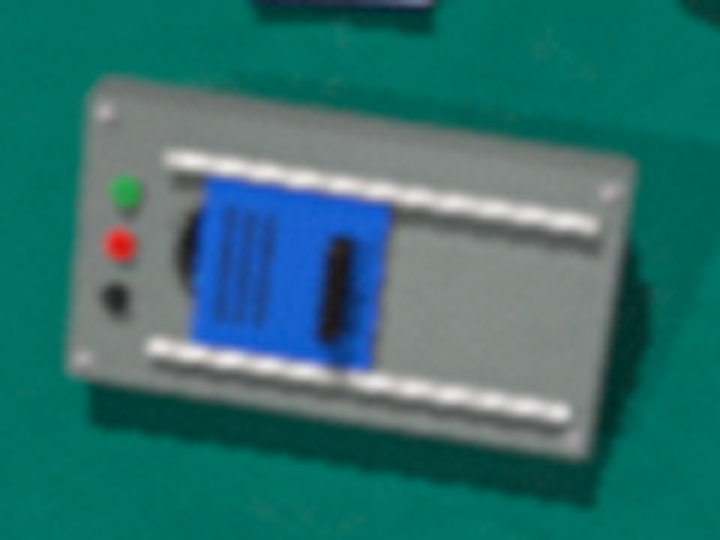

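View pics/side0c.png

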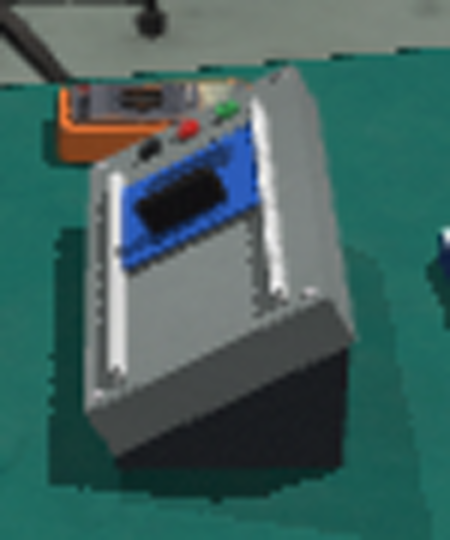

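```bash
cat >> h.py <<'E'
from scipy.optimize import least_squares
c30,s30=np.cos(np.pi/6),np.sin(np.pi/6)
UP=np.array([c30,0,s30]); N=np.array([-s30,0,c30]); YU=np.array([0,1.,0])
def U(up,y,h): return np.array([0,0,82.5])+up*UP+y*YU+h*N   # unit frame
def u2w(P,pose):
    x,y,z,a=pose; R=np.array([[np.cos(a),-np.sin(a),0],[np.sin(a),np.cos(a),0],[0,0,1]]); return np.asarray(P)@R.T+[x,y,z]
E
cat > fit.py <<'E'
from h import *
_,dt,Kt,Tt=load("top0.npz"); _,ds,Ks,Ts=load("side0.npz")
ct=lambda p:np.array(p)/6+[170-.4,145-.4]
cs=lambda p:np.array(p)/6+[225-.4,140-.4]
# point features, top / side
pts=[("t",U(0,113,5),ct((120,245))),("s",U(0,113,5),cs((189,128)))]
# line features: (cam, A,B unit, two pixels)
L=[("t",U(50,50,10),U(50,-60,10),ct((168,160)),ct((598,225))),
("t",U(-50,50,10),U(-50,-60,10),ct((150,348)),ct((568,412))),
("t",U(70,-135,0),U(-70,-135,0),ct((630,175)),ct((590,450))),
("t",U(70,135,0),U(-70,135,0),ct((90,110)),ct((68,365))),
("s",U(50,50,10),U(50,-60,10),cs((256,100)),cs((277,293))),
("s",U(-50,50,10),U(-50,-60,10),cs((116,175)),cs((117,372))),
("s",U(-60,-135,0),U(60,-135,0),cs((95,410)),cs((320,300)))]
cam={"t":(Kt,Tt),"s":(Ks,Ts)}
def res(p,full=True):
    r=[]
    for c,P,px in pts: r+=list(w2p(u2w(P,p),*cam[c])[0]-px)
    for c,A,B,a,b in L:
        q=w2p(u2w(np.array([A,B]),p),*cam[c]); t=q[1]-q[0]; n=np.array([-t[1],t[0]])/np.linalg.norm(t)
        r+=[n@(a-q[0]),n@(b-q[0])]
    return np.array(r)
for z in (0,None):
    f=(lambda p:res([p[0],p[1],0,p[2]])) if z==0 else (lambda p:res(p))
    p0=[620,150,-.15] if z==0 else [620,150,0,-.15]
    o=least_squares(f,p0,loss="soft_l1"); print(np.round(o.x,3),np.round(f(o.x),2))
    if z==0: np.save("pose.npy",[o.x[0],o.x[1],0,o.x[2]])
E
python3 fit.py
cat > ov.py <<'E'
from h import *
import sys
pose=np.load("pose.npy")
from scipy.spatial.transform import Rotation
for n,r in(("top",(170,145,290,235)),("side",(225,140,300,230))):
    im,d,K,T=load(n+"0.npz"); s=6
    g=cv2.resize(im[r[1]:r[3],r[0]:r[2],::-1],None,fx=s,fy=s,interpolation=cv2.INTER_CUBIC).copy()
    def dr(P,c):
        q=(w2p(u2w(np.array(P),pose),K,T)-[r[0],r[1]]+.5)*s
        cv2.polylines(g,[np.int32(q)],False,c,1,cv2.LINE_AA)
    for u in(50,-50): dr([U(u,100,10),U(u,-140,10)],(0,255,255))
    dr([U(75,135,0),U(75,-135,0),U(-75,-135,0),U(-75,135,0),U(75,135,0)],(0,255,0))
    t=np.linspace(0,2*np.pi,60); dr([U(36*np.cos(a),50+36*np.sin(a),0) for a in t],(255,0,255))
    cv2.imwrite(f"pics/{n}_ov.png",g)
    v,u=np.mgrid[r[1]:r[3],r[0]:r[2]]; W=p2w(u,v,d[r[1]:r[3],r[0]:r[2]],K,T)
    a=pose[3]; R=np.array([[np.cos(a),-np.sin(a),0],[np.sin(a),np.cos(a),0],[0,0,1]])
    Q=(W-pose[:3])@R-[0,0,82.5]; up,y,h=Q@UP,Q@YU,Q@N
    m=(abs(up)<35)&(y<-60)&(y>-125); print(n,"panel h",np.median(h[m]),np.polyfit(up[m],h[m],1),np.polyfit(y[m],h[m],1))
    np.savez(n+"_q.npz",up=up,y=y,h=h)
E
python3 ov.py
```

```text
[ 6.07808e+02  1.66848e+02 -1.74000e-01] [-0.02 -0.25 -0.62 -0.26  0.49  0.26  0.32  0.08  0.46 -0.31 -0.13  0.12
 -0.49  0.07 -0.47 -0.29  0.05 -0.12]
[ 6.07937e+02  1.67099e+02 -9.22000e-01 -1.75000e-01] [-0.05 -0.24 -0.59 -0.08  0.46  0.2   0.32  0.04  0.38 -0.41 -0.14  0.08
 -0.49  0.03 -0.44 -0.29 -0.11 -0.29]
top panel h 0.24015441697875 [-0.00365276  0.35594518] [0.0007212  0.42022428]
side panel h 0.0068004317348196305 [-0.48024347 -5.67986941] [ 0.25130408 17.06166156]
```

View pics/top_ov.png

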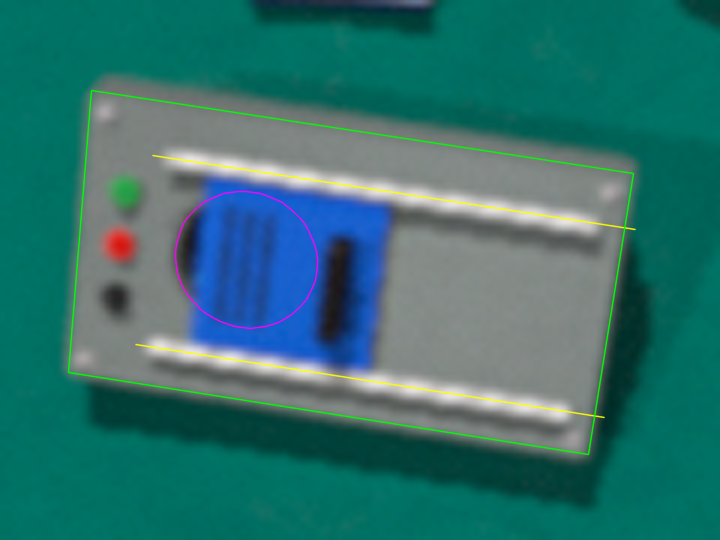

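View pics/side_ov.png

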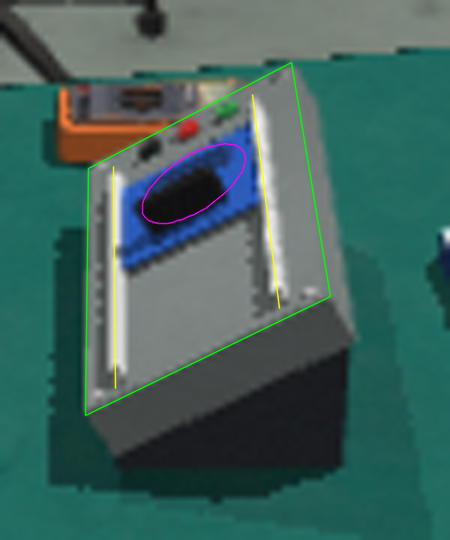

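```bash
cat >> h.py <<'E'
def ray_unit(u,v,K,T,pose,h):
    o=T[:3,3]; d=p2w(u,v,1.0,K,T)-o
    a=pose[3]; R=np.array([[np.cos(a),-np.sin(a),0],[np.sin(a),np.cos(a),0],[0,0,1]])
    o=(o-pose[:3])@R-[0,0,82.5]; d=d@R
    t=(h-o@N)/(d@N); q=o+t*d; return np.array([q@UP,q[1],h])
E
python3 - <<'E'
from h import *
pose=np.load("pose.npy")
_,_,K,T=load("top0.npz")
f=lambda p,h:print(p,h,np.round(ray_unit(p[0]/6+169.6,p[1]/6+144.6,K,T,pose,h),1))
for p in [(336,290),(345,240),(330,342)]: f(p,29)
for p in [(197,258),(208,180),(192,340),(393,205),(372,370)]: f(p,7)
_,_,K,T=load("side0.npz")
f=lambda p,h:print("s",p,h,np.round(ray_unit(p[0]/6+224.6,p[1]/6+139.6,K,T,pose,h),1))
for p in [(135,205),(215,165),(178,190)]: f(p,29)
for p in [(122,262),(256,200)]: f(p,7)
s=np.load("top_q.npz"); m=(s["h"]>20)&(abs(s["up"])<40)&(abs(s["y"])<100); print(m.sum(),s["y"][m].mean(),s["up"][m].mean(),s["h"][m].max())
E
```

```text
(336, 290) 29 [ 1.7 -0.1 29. ]
(345, 240) 29 [27.8 -1.6 29. ]
(330, 342) 29 [-25.7  -0.3  29. ]
(197, 258) 7 [-0.6 73.3  7. ]
(208, 180) 7 [40.6 71.6  7. ]
(192, 340) 7 [-44.4  71.7   7. ]
(393, 205) 7 [ 42.4 -20.8   7. ]
(372, 370) 7 [-45.4 -20.7   7. ]
s (135, 205) 29 [-24.4   2.5  29. ]
s (215, 165) 29 [29.1  1.6 29. ]
s (178, 190) 29 [ 4.3 -5.2 29. ]
s (122, 262) 7 [-46.4 -12.2   7. ]
s (256, 200) 7 [ 42.8 -18.    7. ]
72 0.6787296870775991 1.1884860800108916 33.321019672790825
```

```bash
cat > go.py <<'E'
from h import *
from cell import read_state
def delta(P=None,ang=None,s=None):
    s=s or read_state(); R=np.array(s["orientation"]); p=np.array(s["eef_pos"])
    zang=np.degrees(np.arctan2(R[1,2],R[0,2]))
    print("t",round(s["clock"],2),"tcp",np.round(p,1),"zang",round(zang,1),"F",np.round(s["force"],1),"w",round(s["gripper_width"]*87,1))
    if P is not None: d=np.asarray(P)-p; print("world d",np.round(d,1),"share xyz",np.round(R.T@d/200,4))
    if ang is not None:
        t=(-(ang-zang)+180)%360-180; print("turn share",round(t/180,4),"or",round((t-np.sign(t)*180)/180,4))
def tgt(up,y,h): return u2w(U(up,y,h),np.load("pose.npy"))
E
python3 - <<'E'
from go import *
_,d,K,T=load("top0.npz"); v,u=np.mgrid[0:384,0:512]; W=p2w(u,v,d,K,T)
for x0 in range(250,1000,100):
    print(x0,[int(np.max(W[(W[...,0]>x0)&(W[...,0]<x0+100)&(W[...,1]>y0)&(W[...,1]<y0+100)&(d>0)][:,2],initial=0)) for y0 in range(-700,400,100)])
P=tgt(0,0,15.5); print(P); P[2]=222; delta(P,80)
E
```

```text
250 [10, 19, 22, 23, 25, 27, 8, 8, 8, 9, 9]
350 [14, 17, 20, 19, 18, 40, 40, 9, 10, 12, 12]
450 [11, 17, 18, 40, 29, 14, 8, 70, 70, 47, 13]
550 [32, 35, 17, 24, 19, 9, 9, 123, 122, 113, 74]
650 [34, 37, 11, 10, 19, 11, 9, 122, 123, 122, 37]
750 [105, 16, 9, 29, 22, 30, 50, 10, 33, 30, 9]
850 [135, 323, 325, 325, 325, 323, 28, 17, 32, 133, 131]
950 [9, 313, 313, 313, 311, 312, 11, 96, 97, 9, 30]
[600.17604556 168.19322155  95.92339376]
t 0.1 tcp [ 141.1 -608.5  221.8] zang -76.9 F [0.2 0.3 0.9] w 86.9
world d [4.591e+02 7.767e+02 2.000e-01] share xyz [-3.1134e+00  3.1000e-03 -3.2648e+00]
turn share -0.8719 or 0.1281
```

Emit:
carry_out --rows "-0.2 0 -0.2 0 60; -0.4 0 -0.42 0 60; -0.6 0 -0.62 0 60; -0.8 0 -0.83 0 60; -1 0 -1 0 50"

```text
clock: 0.72
eef_pos: [291.4, -366.9, 222.5]
orientation: [[-0.974, -0.0, 0.226], [-0.226, -0.0, -0.974], [0.0, -1.0, 0.0]]
force: [0.7, -0.4, 0.2]
gripper_width: 0.649
```

Emit:
carry_out --rows "-0.2 0 -0.2 0 50; -0.4 0 -0.42 0 50; -0.6 0 -0.62 0 50; -0.8 0 -0.83 0 50; -1 0 -1 0 50"

```text
clock: 1.35
eef_pos: [441.0, -126.9, 222.6]
orientation: [[-0.974, 0.0, 0.226], [-0.226, -0.001, -0.974], [0.0, -1.0, 0.001]]
force: [1.0, -0.4, -0.4]
gripper_width: 0.576
```

```bash
python3 - <<'E'
from go import *
P=tgt(0,0,15.5);P[2]=200; delta(P,80)
print(np.round(read_state()["qpos"],2))
E
```

```text
t 1.35 tcp [ 441.  -126.9  222.6] zang -76.9 F [ 1.  -0.4 -0.4] w 50.1
world d [159.2 295.1 -22.6] share xyz [-1.1091  0.112  -1.2571]
turn share -0.8718 or 0.1282
[ 0.78 -0.01 -0.59  1.85 -0.    1.3  -1.15]
```

Emit:
carry_out --rows "-0.2 0 -0.2 -0.06 50; -0.4 0 -0.42 -0.12 50; -0.6 0 -0.62 -0.18 50; -0.8 0 -0.83 -0.24 50; -1 0 -1 -0.3 50; -1 0 -1 -0.36 50; -1 0 -1 -0.42 50; -1 0 -1 -0.48 50; -1 0 -1 -0.54 50; -1 0 -1 -0.6 50; -1 0 -1 -0.66 50; -1 0 -1 -0.72 50; -1 0 -1 -0.78 50; -1 0 -1 -0.84 50; -1 0 -1 -0.872 50; -1 0 -1 -0.872 40"

```text
clock: 3.35
eef_pos: [590.0, 110.9, 222.1]
orientation: [[0.985, -0.001, 0.174], [-0.174, 0.0, 0.985], [-0.001, -1.0, 0.0]]
force: [-0.2, -0.4, -0.2]
gripper_width: 0.522
```

```bash
python3 - <<'E'
from go import *
P=tgt(0,0,15.5); delta(P,80)
print(np.round(read_state()["qpos"],2))
E
```

```text
t 3.35 tcp [590.  110.9 222.1] zang 80.0 F [-0.2 -0.4 -0.2] w 45.4
world d [  10.2   57.3 -126.2] share xyz [6.000e-04 6.308e-01 2.907e-01]
turn share -0.0002 or 0.9998
[ 0.58  0.53 -1.17  1.49  0.48  1.45  0.8 ]
```

Emit:
carry_out --rows "0 0.1 0.29 0 40; 0 0.3 0.29 0 36; 0 0.45 0.29 0 36; 0 0.55 0.29 0 36; 0 0.6 0.29 0 36; 0 0.63 0.29 0 36; 0 0.63 0.29 0 36"

```text
clock: 4.22
eef_pos: [600.5, 168.2, 96.9]
orientation: [[0.985, 0.0, 0.174], [-0.174, 0.0, 0.985], [0.0, -1.0, 0.0]]
force: [0.1, 0.0, -0.2]
gripper_width: 0.412
```

```bash
python3 - <<'E'
from go import *
P=tgt(0,0,15.5); delta(P,80)
print(np.round(read_state()["qpos"],2))
for n in("side","top"):
    im,d=get_image(n); crop(im,(225,120,315,230) if n=="side" else (170,145,290,235),6 if n=="top" else 5,f"pics/{n}1.png")
E
```

```text
t 4.22 tcp [600.5 168.2  96.9] zang 80.0 F [ 0.1  0.  -0.2] w 35.9
world d [-0.3 -0.  -1. ] share xyz [-0.0014  0.005  -0.0003]
turn share -0.0001 or 0.9999
[ 0.42  0.67 -1.07  1.57  0.61  1.27  0.65]Traceback (most recent call last):
  File "<stdin>", line 5, in <module>
NameError: name 'get_image' is not defined
```

No contact on the way down, so I'll close gently on the bar and see where it is.

Emit:
carry_out --rows "0 0 0 0 8; 0 0 0 0 8; 0 0 0 0 8; 0 0 0 0 8; 0 0 0 0 8; 0 0 0 0 8" --squeeze 15

```text
clock: 4.97
eef_pos: [600.5, 168.5, 96.9]
orientation: [[0.985, 0.001, 0.173], [-0.173, 0.0, 0.985], [0.001, -1.0, 0.0]]
force: [0.7, 1.5, 4.3]
gripper_width: 0.14
```

```bash
sed -i 's/import read_state/import read_state, get_image/' go.py; cat >> go.py <<'E'
def snap(tag,names=("side","top"),rs={"side":(225,120,315,230),"top":(170,145,290,235)}):
    from cell import camera_model
    for n in names:
        im,d=get_image(n); m=camera_model(n); np.savez(f"{n}{tag}.npz",im=im,d=d,mtx=m["mtx"],T=m["T"])
        crop(im,rs[n],6 if n=="top" else 5,f"pics/{n}{tag}.png")
E
python3 - <<'E'
from go import *
delta(tgt(0,0,15.5)); snap("1")
E
```

```text
t 4.97 tcp [600.5 168.5  96.9] zang 80.0 F [0.7 1.5 4.3] w 12.1
world d [-0.3 -0.3 -1. ] share xyz [-0.0012  0.005  -0.0019]
```

View pics/side1.png

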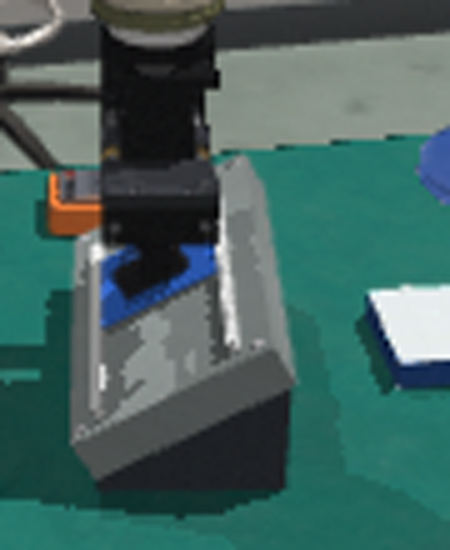

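The bar is gripped at 12.1 mm, as specified. I'll slide it open next, going slowly near the stop.

Emit:
carry_out --rows "0 0 -0.05 0 8; 0 0 -0.1 0 8; 0 0 -0.15 0 8; 0 0 -0.2 0 8; 0 0 -0.25 0 8; 0 0 -0.29 0 8; 0 0 -0.32 0 8; 0 0 -0.335 0 8; 0 0 -0.335 0 8"

```text
clock: 6.2
eef_pos: [588.3, 101.5, 96.9]
orientation: [[0.985, -0.0, 0.174], [-0.174, -0.001, 0.985], [-0.0, -1.0, -0.001]]
force: [-1.8, 0.1, 7.9]
gripper_width: 0.138
```

Emit:
carry_out --rows "0 0 -0.005 0 8; 0 0 -0.01 0 8; 0 0 -0.015 0 8; 0 0 -0.015 0 8"

```text
clock: 6.7
eef_pos: [588.3, 101.4, 96.9]
orientation: [[0.985, 0.001, 0.172], [-0.172, 0.004, 0.985], [0.001, -1.0, 0.004]]
force: [3.3, 9.0, 0.5]
gripper_width: 0.135
```

Emit:
carry_out --rows "0 0 -0.005 0 8; 0 0 -0.01 0 8; 0 0 -0.015 0 8; 0 0 -0.015 0 8"

```text
clock: 7.2
eef_pos: [588.2, 101.3, 96.9]
orientation: [[0.985, 0.004, 0.17], [-0.17, 0.008, 0.985], [0.002, -1.0, 0.008]]
force: [9.5, 19.0, -6.4]
gripper_width: 0.13
```

```bash
python3 - <<'E'
from go import *
delta(tgt(0,0,15.5))
E
```

```text
t 7.2 tcp [588.2 101.3  96.9] zang 80.2 F [ 9.5 19.  -6.4] w 11.3
world d [12.  66.8 -1. ] share xyz [0.0022 0.0079 0.3395]
```

Emit:
carry_out --rows "0 0 0.025 0 8; 0 0 0.025 0 30; 0 0 0.025 0 30; 0 0 0.025 0 36; 0 -0.2 0.025 0 36; 0 -0.45 0.025 0 30; 0 -0.6 0.025 0 20; 0 -0.6 -0.275 0 20; 0 -0.6 -0.575 0 20; 0 -0.6 -0.9 0 20; 0 -0.6 -0.9 0 20"

```text
clock: 8.57
eef_pos: [555.4, -87.9, 215.8]
orientation: [[0.983, -0.002, 0.183], [-0.183, -0.002, 0.983], [-0.001, -1.0, -0.002]]
force: [-0.1, 1.4, -0.2]
gripper_width: 0.23
```

```bash
python3 - <<'E'
from go import *
delta(tgt(0,50,15.5)); snap("2")
E
```

```text
t 8.57 tcp [555.4 -87.9 215.8] zang 79.4 F [-0.1  1.4 -0.2] w 20.0
world d [  53.5  305.3 -119.8] share xyz [-0.0161  0.5957  1.5511]
```

View pics/side2.png

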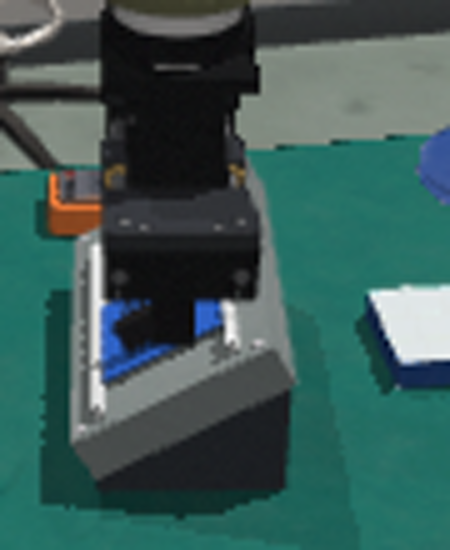

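View pics/top2.png

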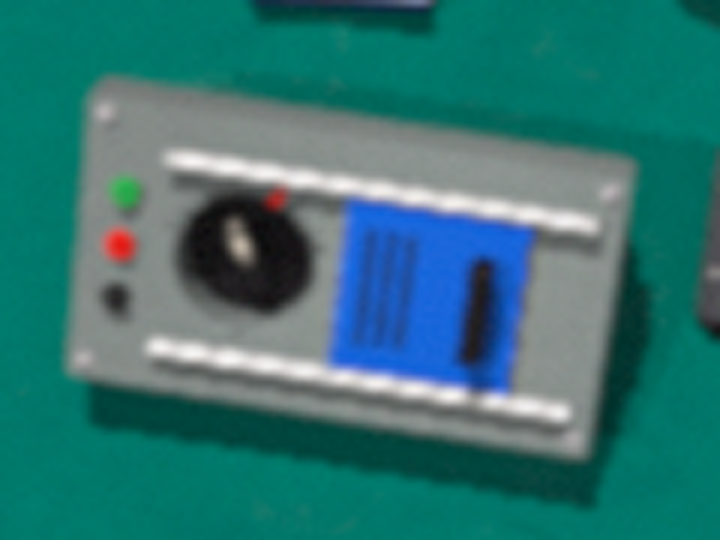

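The top view shows the cover open, the red mark at about crop (276,200) and the white line from about (231,217) to (245,263). I'll zoom in further.

```bash
python3 - <<'E'
from h import *
pose=np.load("pose.npy")
im,d,K,T=load("top2.npz")
crop(im,(195,170,227,200),20,"pics/top2z.png")
def q(p,h,S=20,o=(195,170)): return np.round(ray_unit((p[0]+.5)/S-.5+o[0],(p[1]+.5)/S-.5+o[1],K,T,pose,h),1)
# red pixels
a=im.astype(int); m=(a[...,0]-np.maximum(a[...,1],a[...,2])>50); ys,xs=np.nonzero(m&(np.mgrid[0:384,0:512][1]>205)&(np.mgrid[0:384,0:512][1]<230)&(np.mgrid[0:384,0:512][0]>165)&(np.mgrid[0:384,0:512][0]<190))
w=(a[...,0]-a[...,1])[ys,xs]; print(len(xs),(xs*w).sum()/w.sum(),(ys*w).sum()/w.sum())
print(np.round(ray_unit((xs*w).sum()/w.sum(),(ys*w).sum()/w.sum(),K,T,pose,0),1))
# well/knob expected
for up,y,h in [(0,50,0),(0,50,-4),(36,50,0),(-36,50,0),(0,86,0),(0,14,0)]:
    p=w2p(u2w(U(up,y,h),pose),K,T)[0]; print((up,y,h),np.round((p-[195,170]+.5)*20-.5))
g=a[170:200,195:227].sum(2); print(g[6:22,4:20])
E
```

```text
9 215.60027285129604 177.89085948158254
[33.7 38.   0. ]
(0, 50, 0) [320. 367.]
(0, 50, -4) [325. 359.]
(36, 50, 0) [344. 140.]
(-36, 50, 0) [296. 590.]
(0, 86, 0) [ 85. 331.]
(0, 14, 0) [555. 404.]
[[337 325 320 317 295 284 264 248 241 232 226 238 242 257 268 278]
 [393 386 378 367 339 277 234 201 178 166 148 155 166 183 203 232]
 [411 405 395 364 321 246 168 118 102  87  82  88  95 109 143 186]
 [403 386 364 322 248 167  90  65  58  65  61  51  71  67  82 128]
 [387 353 295 229 148  80  51  50  54  93  95  84  59  69  66  78]
 [376 329 241 133  62  55  52  63 126 198 214 137  80  60  60  53]
 [348 283 198  93  60  70  62  81 181 297 313 216 102  42  42  38]
 [329 246 144  73  61  37  60  84 187 302 339 261 135  57  49  49]
 [309 199 107  55  46  60  62  88 183 316 401 373 230  90  38  56]
 [288 175  99  63  63  59  63  83 173 340 483 486 331 145  56  47]
 [265 157 103  68  54  66  57  63 134 294 463 500 376 186  72  35]
 [258 166 109  69  34  55  56  60  95 198 353 408 342 192  82  50]
 [256 169 124  89  65  64  60  71  75 125 217 277 267 173  86  69]
 [271 187 118  92  63  58  61  70  73  78 118 165 171 132  79  67]
 [305 213 155 115  74  64  57  76  88  85  95 105 109  96  90  72]
 [339 254 198 168 132  97  90  87 100  98 104  81 100  94  95  73]]
```

View pics/top2z.png

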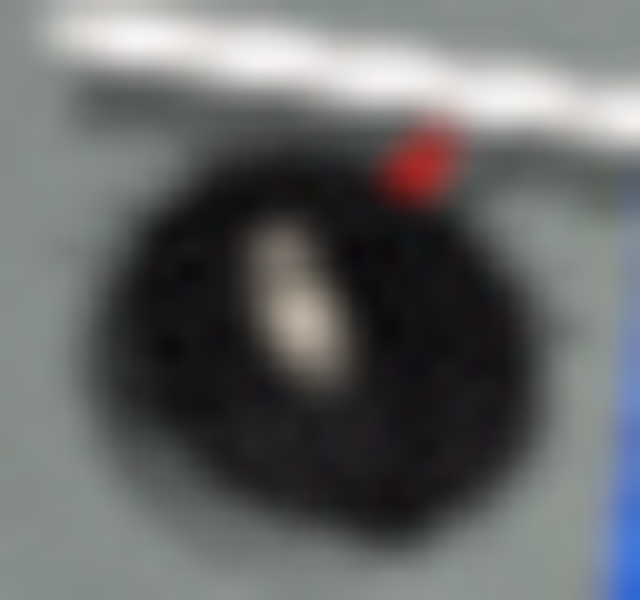

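Emit:
carry_out --rows "-0.3 0 0 0 24; -0.6 0 0 0 24; -0.8 0 0 0 24; -0.8 0 0 0 24"

```text
clock: 9.18
eef_pos: [400.8, -52.0, 216.1]
orientation: [[0.986, -0.006, 0.169], [-0.169, -0.0, 0.986], [-0.006, -1.0, -0.001]]
force: [-1.6, 1.1, -0.8]
gripper_width: 0.279
```

```bash
python3 - <<'E'
from go import *
delta(tgt(0,50,15.5)); snap("3")
for n,r in(("top",(195,170,227,200)),("side",(243,150,273,180))):
    im,d,K,T=load(n+"3.npz"); crop(im,r,20,f"pics/{n}3z.png")
    for up,y,h in [(0,50,0),(0,50,-4),(36,50,0),(-36,50,0),(0,86,0),(0,14,0)]:
        p=w2p(u2w(U(up,y,h),np.load("pose.npy")),K,T)[0]; print(n,(up,y,h),np.round((p-[r[0],r[1]]+.5)*20-.5))
E
```

```text
t 9.18 tcp [400.8 -52.  216.1] zang 80.3 F [-1.6  1.1 -0.8] w 24.3
world d [ 208.1  269.5 -120.2] share xyz [0.8006 0.595  1.5047]
top (0, 50, 0) [320. 367.]
top (0, 50, -4) [325. 359.]
top (36, 50, 0) [344. 140.]
top (-36, 50, 0) [296. 590.]
top (0, 86, 0) [ 85. 331.]
top (0, 14, 0) [555. 404.]
side (0, 50, 0) [284. 410.]
side (0, 50, -4) [295. 427.]
side (36, 50, 0) [457. 322.]
side (-36, 50, 0) [113. 497.]
side (0, 86, 0) [277. 313.]
side (0, 14, 0) [291. 512.]
```

View pics/side3z.png

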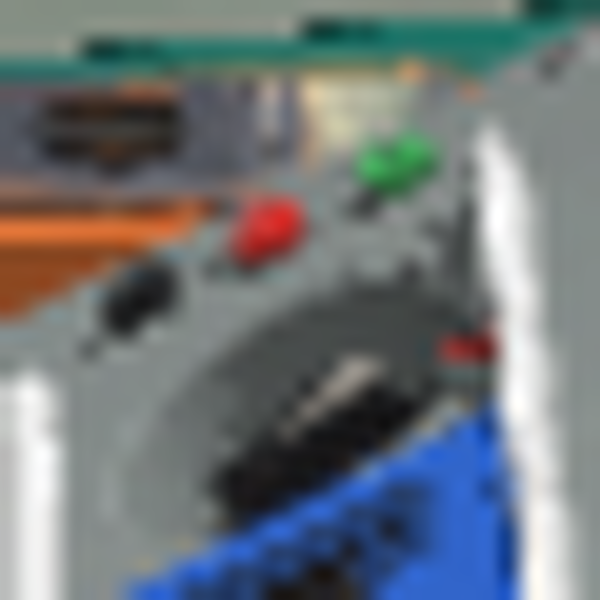

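View pics/side3.png

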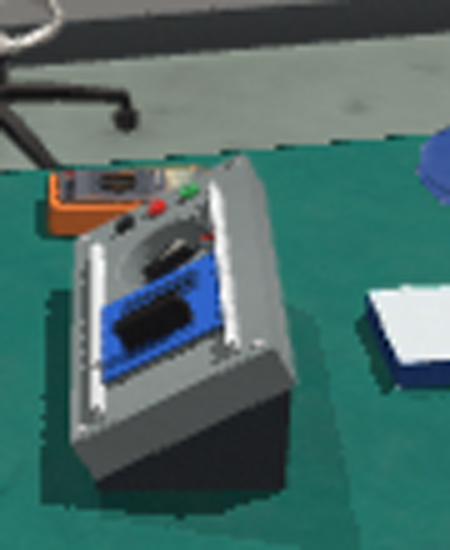

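```bash
cat > ang.py <<'E'
from go import *
pose=np.load("pose.npy")
def rel(n,tag,r,S,p,h):
    _,_,K,T=load(f"{n}{tag}.npz"); q=ray_unit((p[0]+.5)/S-.5+r[0],(p[1]+.5)/S-.5+r[1],K,T,pose,h)
    a=np.array([q[0],-(q[1]-50)]); return a   # up, right
def ang(a): return round(np.degrees(np.arctan2(a[1],a[0])),1)
E
python3 - <<'E'
from ang import *
rt=(195,170);rs=(243,150)
for p in [(385,190),(400,185),(420,165),(440,135),(455,120)]:
    a=rel("top","3",rt,20,p,0); print("top red",p,np.round(a,1),ang(a))
for p in [(445,348),(470,348),(492,348)]:
    a=rel("side","3",rs,20,p,0); print("side red",p,np.round(a,1),ang(a))
for n,r,P in (("top",rt,[(270,225),(325,375)]),("side",rs,[(295,430),(375,362)])):
    A=[rel(n,"3",r,20,p,-4) for p in P]; print(n,np.round(A,1),[ang(a) for a in A],"dir",ang(A[1]-A[0]),ang(A[0]-A[1]))
E
```

```text
top red (385, 190) [29.3  6.9] 13.3
top red (400, 185) [30.4  9.1] 16.6
top red (420, 165) [34.  11.7] 19.0
top red (440, 135) [39.1 14.2] 20.0
top red (455, 120) [41.7 16.2] 21.2
side red (445, 348) [33.   6.8] 11.6
side red (470, 348) [37.9 11.2] 16.4
side red (492, 348) [42.1 15. ] 19.6
top [[ 19.8 -10.4]
 [ -2.4   0.3]] [np.float64(-27.7), np.float64(173.3)] dir 154.4 -25.6
side [[-0.   1.2]
 [17.2 -8.3]] [np.float64(91.0), np.float64(-25.8)] dir -29.0 151.0
```

View pics/top3z.png

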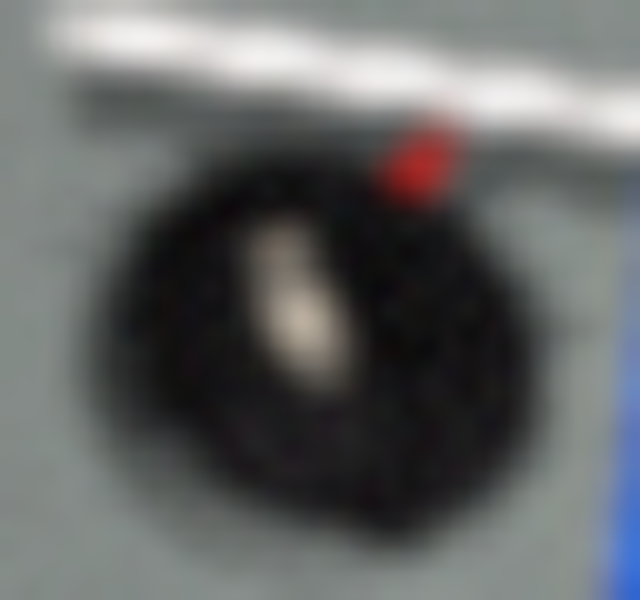

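```bash
python3 - <<'E'
from ang import *
for n,(x0,y0,x1,y1) in (("top",(211,173,221,183)),("side",(262,163,271,171))):
    E=0
    for t in (("2","3") if n=="top" else ("3",)):
        im,d,K,T=load(f"{n}{t}.npz"); a=im.astype(float); E=E+a[...,0]-(a[...,1]+a[...,2])/2
    if n=="top": E/=2
    e=E[y0:y1,x0:x1]; print(np.round(e).astype(int))
    e=e-np.median(np.r_[e[0],e[-1],e[:,0],e[:,-1]]); e[e<8]=0
    if n=="side": e[im[y0:y1,x0:x1,2].astype(int)-im[y0:y1,x0:x1,0]>30]=0
    v,u=np.mgrid[y0:y1,x0:x1]; s=e.sum(); c=np.array([(e*u).sum()/s,(e*v).sum()/s])
    q=ray_unit(*c,K,T,pose,0); A=np.array([q[0],50-q[1]]); print(n,c,s,np.round(A,1),ang(A))
    g=np.array([[ray_unit(uu,vv,K,T,pose,0)[:2] for uu in range(x0,x1)] for vv in range(y0,y1)])
    X=np.stack([g[...,0],50-g[...,1]],-1)-A; C=np.einsum("ij,ijk,ijl->kl",e,X,X)/s; w,V=np.linalg.eigh(C); print("std",np.sqrt(w),"axis",ang(V[:,1]*np.sign(V[0,1])))
E
```

```text
[[  4   2   3   2   1   2   2   1   1   1]
 [  2   2   4   3   3   5   6   2   2   2]
 [ -1   0   0  -1   6  16  16   6   2   3]
 [ -2  -4  -4   3  27  48  39  13   0   0]
 [ -2  -4   0  29  78  97  60  15  -1  -4]
 [ -1   0  15  66 115 113  54   6  -5  -5]
 [  0   2  14  50  82  70  26  -2  -5  -4]
 [ -1  -2   2  12  22  18   2  -4  -6  -5]
 [  0   0  -1   0  -2   2  -2  -1  -4  -5]
 [  3   2   2   0   0  -2   1   0  -2  -4]]
top [215.56761772 177.7427511 ] 1077.75 [34.1 11.8] 19.1
std [2.66483825 4.09738945] axis 32.0
[[ -6  -2  -4  -4  -5  -2  -2  -2  -5]
 [ -4  -4  -4  -4  -4  -2  -2   0  -6]
 [ -4  -3  -3  -4  -4   0   1   0  -5]
 [ -4  -4  -3   5   6  28   1   0  -6]
 [ -3  -4  -4  76  80  54   2   0  -4]
 [ -2  -3  -4  -4  -2  -3   0   0  -3]
 [ -2  -4  -3  -4  -4  -8  -2  -1  -2]
 [ -1  -1  -4 -10 -12 -50  -3   0  -2]]
side [266.00371747 166.8197026 ] 269.0 [37.9 10.4] 15.3
std [2.05597637 4.1083847 ] axis 46.7
```

```bash
cat > fitl.py <<'E'
from go import *
def rails(n,tag,pose):
    im,d,K,T=load(f"{n}{tag}.npz"); g=im.astype(float).min(2); out=[]
    for up in(50,-50):
        for y in np.arange(75,-95,-6):
            c=w2p(u2w(U(up,y,10),pose),K,T)[0]; e=w2p(u2w(U(up+1,y,10),pose),K,T)[0]-c  # px per mm upslope
            s=np.linspace(-9,9,73); px=c+s[:,None]*e
            v=cv2.remap(g.astype(np.float32),px[None,:,0].astype(np.float32),px[None,:,1].astype(np.float32),cv2.INTER_LINEAR)[0]
            b=np.percentile(v,30); w=np.clip(v-b-40,0,None)
            if w.max()>40: out.append((up,y,(w*s).sum()/w.sum()))
    return np.array(out)
E
python3 - <<'E'
from fitl import *
pose=np.load("pose.npy")
for n in("top","side"):
    r=rails(n,"3",pose)
    for up in(50,-50):
        k=r[r[:,0]==up]; print(n,up,len(k),np.round(k[:,2],1), np.polyfit(k[:,1],k[:,2],1))
E
```

```text
top 50 12 [ 0.1  0.6  0.   0.5 -0.4  0.2  0.2  0.2 -0.1 -0.2 -0.3 -0.5] [0.00465686 0.02309042]
top -50 19 [ 0.3  0.7  0.4  0.3  0.2 -0.9 -0.4 -0.7 -1.  -0.4 -0.7 -1.2 -0.7 -0.7
 -1.4 -1.  -0.8 -1.3 -0.8] [ 0.0109384  -0.31610179]
side 50 29 [1.8 1.8 1.6 1.4 1.5 1.7 2.  2.6 3.  2.5 2.6 2.  1.6 1.1 1.  1.5 1.9 2.5
 2.6 2.  2.4 2.3 1.5 0.7 0.9 1.2 1.6 2.2 1.9] [1.49086107e-03 1.86021928e+00]
side -50 18 [ 3.1  3.6  3.5  3.5  0.7  0.2  0.1  0.   0.1 -0.  -0.1 -0.  -0.2 -0.3
 -0.2 -0.7 -0.5 -0.5] [0.02918389 1.33486551]
```

```bash
cat > tab.py <<'E'
from ang import *
x0,y0,x1,y1=211,172,222,184; S=12
im2=load("top2.npz"); im3=load("top3.npz"); K,T=im3[2],im3[3]
E=sum((i[0].astype(float)[...,0]-i[0].astype(float)[...,1:].mean(-1)) for i in(im2,im3))/2
E=E[y0:y1,x0:x1]
uu=(np.arange((x1-x0)*S)+.5)/S+x0-.5; vv=(np.arange((y1-y0)*S)+.5)/S+y0-.5
corn=[ray_unit(*p,K,T,pose,0)[:2] for p in((x0,y0),(x1,y0),(x0,y1),(x1,y1))]
H=cv2.getPerspectiveTransform(np.float32([(x0,y0),(x1,y0),(x0,y1),(x1,y1)]),np.float32([(c[0],50-c[1]) for c in corn]))
gx,gy=np.meshgrid(uu,vv); G=cv2.perspectiveTransform(np.stack([gx,gy],-1).reshape(1,-1,2).astype(np.float64),H).reshape(gx.shape+(2,))
sg=lambda z:1/(1+np.exp(-z/0.15))
def model(p):
    th,w,Uc,k,sig,amp,bg,du,dr,r0,r1=p; u=G[...,0]-du; r=G[...,1]-dr
    rad=u*np.cos(th)+r*np.sin(th); t=-u*np.sin(th)+r*np.cos(th)
    c=sg(rad-r0)*sg(r1-rad)*sg(t+w/2)*sg(w/2-t)*(k+(1-k)*sg(Uc-u))
    c=cv2.GaussianBlur(c,(0,0),sig*S); return bg+amp*c.reshape(y1-y0,S,x1-x0,S).mean((1,3))
def fit(dp=1.0,k0=0.):
    def f(p): return np.r_[((model(p)-E)/4).ravel(),p[7]/dp,p[8]/dp,(p[9]-34)/.01,(p[10]-47)/.01,(p[3]-k0)/.02,(p[1]-6)/2]
    best=None
    for th in(.1,.3,.5):
        o=least_squares(f,[th,6,43,k0,.6,150,0,0,0,34,47],bounds=([-1,2,34,-.1,.2,50,-10,-5,-5,33,46],[1.2,14,55,1,1.5,400,10,5,5,35,48]),x_scale=[.1,1,1,.1,.1,50,1,1,1,1,1])
        if best is None or o.cost<best.cost: best=o
    return best
for dp in(.01,1,3):
  for k0 in (0,.5):
    o=fit(dp,k0); print(dp,k0,round(o.cost,1),"th",round(np.degrees(o.x[0]),1),np.round(o.x[1:],2))
E
python3 tab.py
```

```text
0.01 0 122.8 th 18.7 [ 6.480e+00  3.543e+01  7.000e-02  9.500e-01  4.000e+02 -5.600e-01
 -1.000e-02 -0.000e+00  3.399e+01  4.700e+01]
0.01 0.5 283.7 th 19.0 [ 5.590e+00  3.523e+01  1.800e-01  9.200e-01  4.000e+02 -9.600e-01
 -1.000e-02 -0.000e+00  3.399e+01  4.700e+01]
1 0 58.9 th 22.3 [ 6.1000e+00  4.1170e+01  1.0000e-02  7.9000e-01  1.6641e+02 -5.6000e-01
 -2.3600e+00 -3.1900e+00  3.4000e+01  4.7000e+01]
1 0.5 44.3 th 22.8 [  7.03  38.45   0.49   0.68 149.37  -0.64  -2.13  -3.47  34.    47.  ]
3 0 49.1 th 25.1 [ 5.7700e+00  4.0430e+01  1.0000e-02  8.1000e-01  1.7455e+02 -6.1000e-01
 -1.6600e+00 -5.0000e+00  3.4000e+01  4.7000e+01]
3 0.5 34.2 th 25.2 [  6.9   37.78   0.49   0.68 151.54  -0.64  -1.5   -5.    34.    47.  ]
```

```bash
python3 - <<'E'
from ang import *
for n in ("top","side"):
    im,d,K,T=load(n+"3.npz"); g=im.astype(np.float32).mean(2)
    def prof(pts):
        q=w2p(u2w(np.array(pts),pose),K,T).astype(np.float32); return np.round(cv2.remap(g,q[None,:,0],q[None,:,1],cv2.INTER_CUBIC)[0]).astype(int)
    s=np.arange(-46,47,2)
    print(n,s)
    for up in(-15,0,15): print("right-axis up",up,prof([U(up,50-r,0) for r in s]))
    for r in(-15,0,15): print("up-axis right",r,prof([U(u,50-r,0) for u in s]))
E
```

```text
top [-46 -44 -42 -40 -38 -36 -34 -32 -30 -28 -26 -24 -22 -20 -18 -16 -14 -12
 -10  -8  -6  -4  -2   0   2   4   6   8  10  12  14  16  18  20  22  24
  26  28  30  32  34  36  38  40  42  44  46]
right-axis up -15 [136 136 135 134 131 122 110  94  77  67  61  57  56  50  40  34  28  27
  30  32  33  31  31  31  30  30  30  26  24  25  22  21  25  27  31  36
  51  74  94 117 133 140 142 141 141 141 138]
right-axis up 0 [135 135 135 129 113  94  70  51  37  27  24  18  16  19  21  21  21  22
  31  44  69  93 103  99  80  59  37  23  21  19  19  24  25  23  19  21
  27  25  36  57  84 113 131 140 143 142 140]
right-axis up 15 [134 133 131 129 125 117 105  86  59  37  20  14  14  17  20  24  41  66
  89 108 109  97  72  47  28  16  13  12  16  20  22  21  19  21  22  21
  30  50  70  93 113 124 133 136 139 141 139]
up-axis right -15 [145 135 136 136 136 134 126 116 110 104 100  88  71  55  41  35  27  22
  22  21  20  20  21  21  22  22  20  21  23  25  29  33  32  25  16  12
  18  27  43  59  72  82  88 116 164 208 239]
up-axis right 0 [147 133 130 128 128 128 125 120 115 100  79  56  3
[... 1100 characters left out ...]
 31  21  19  21  24  22  20
  24  39  61  86 110 125 129 123 114 101  86]
up-axis right -15 [169 139 136 137 140 140 141 142 136 129 123 117 110 108 105 102  99  98
  90  82  77  76  75  75  74  75  75  73  73  72  72  72  70  70  70  69
  67  67  72  84  88  84  78  99 146 206 237]
up-axis right 0 [158 136 136 140 149 148 138 129 127 126 123 119 117 113 109 106 106  97
  79  77  72  69  68  58  67  81  78 103 128 137 146 141 122  94  74  69
  68  66  66  67  64  61  72  87 100 156 212]
up-axis right 15 [157 138 140 139 138 138 141 139 133 128 127 125 122 117 104  73  48  29
  24  30  33  34  28  29  35  30  22  23  26  24  19  22  24  26  35  54
  66  55  58  77  90  89  77  53  82 165 227]
```

```bash
cat > clr.py <<'E'
from h import *
def clear(up0,h0,al,g,th=15,pw=19):
    # TCP in unit frame rel to panel mid; finger boxes, returns min wall clearance, min floor clearance, rail clearance
    P0=U(up0,0,h0)-[0,0,82.5]; a=np.radians(al)
    zj=np.array([-np.sin(a),np.cos(a),0]); xj=np.array([np.cos(a),np.sin(a),0])
    wall=fl=rail=99
    for s in(-1,1):
        for d in(g/2,g/2+th):
            for w in(-pw/2,pw/2):
                for z in np.linspace(0,60,61):
                    q=P0+s*d*zj+w*xj+[0,0,z]; up,y,h=q@UP,q[1],q@N
                    if h<0: wall=min(wall,36-np.hypot(up,y)); fl=min(fl,h+28)
                    elif h<10: rail=min(rail,45-abs(up))
    return np.round([wall,fl,rail],1)
if __name__=="__main__":
    for up0,h0 in((-4,-13.5),(-7,-13.5),(-7,-12),(-9,-12)):
        for al in(30,27,0,-18,-21): print((up0,h0),al,clear(up0,h0,al,26),clear(up0,h0,al,18))
E
python3 clr.py
```

```text
(-4, -13.5) 30 [ 0.8  3.4 10.3] [ 4.6  4.4 12.5]
(-4, -13.5) 27 [ 1.3  3.9 11.2] [ 5.1  4.8 13.2]
(-4, -13.5) 0 [ 4.4  9.8 24.8] [ 7.8  9.8 24.8]
(-4, -13.5) -18 [ 2.4  5.7 15.2] [ 5.8  6.3 16.8]
(-4, -13.5) -21 [ 1.9  5.  13.6] [ 5.7  5.8 15.4]
(-7, -13.5) 30 [ 3.3  3.4 13.3] [ 6.7  4.4 15.5]
(-7, -13.5) 27 [ 3.3  3.9 14.2] [ 6.7  4.8 16.2]
(-7, -13.5) 0 [ 4.1  9.8 27.8] [ 7.6  9.8 27.8]
(-7, -13.5) -18 [ 3.5  5.7 18.2] [ 6.9  6.3 19.8]
(-7, -13.5) -21 [ 3.4  5.  16.6] [ 6.8  5.8 18.4]
(-7, -12) 30 [ 3.3  4.9 13.8] [ 6.7  5.9 16. ]
(-7, -12) 27 [ 3.3  5.4 15.2] [ 6.7  6.3 17.2]
(-7, -12) 0 [ 4.1 11.2 28.8] [ 7.6 11.2 28.8]
(-7, -12) -18 [ 3.5  7.2 19.2] [ 6.9  7.8 20.8]
(-7, -12) -21 [ 3.4  6.5 17.6] [ 6.8  7.3 19.4]
(-9, -12) 30 [ 1.7  4.9 15.8] [ 5.   5.9 18. ]
(-9, -12) 27 [ 1.7  5.4 17.2] [ 5.1  6.3 19.2]
(-9, -12) 0 [ 3.1 11.2 30.8] [ 6.5 11.2 30.8]
(-9, -12) -18 [ 2.   7.2 21.2] [ 5.4  7.8 22.8]
(-9, -12) -21 [ 1.9  6.5 19.6] [ 5.3  7.3 21.4]
```

```bash
python3 - <<'E'
from go import *
P=tgt(-6.5,48,-12.5); print(P); P[2]=190; delta(P,108)
E
```

```text
[616.74966368 214.01227937  68.42468245]
t 9.28 tcp [399.8 -52.4 216.7] zang 80.2 F [ 0.2 -0.1  1.2] w 24.1
world d [217.  266.4 -26.7] share xyz [0.8428 0.1124 1.4987]
turn share -0.1544 or 0.8456
```

Emit:
carry_out --rows "0.16 0 0.19 0 25; 0.34 0 0.4 0 25; 0.5 0 0.6 0 25; 0.68 0 0.8 0 25; 0.84 0 1 0 25; 0.84 0 1 0 25" --squeeze 8

```text
clock: 10.02
eef_pos: [597.0, 110.6, 215.2]
orientation: [[0.985, -0.007, 0.173], [-0.173, 0.002, 0.985], [-0.007, -1.0, 0.0]]
force: [0.2, -1.7, 2.3]
gripper_width: 0.287
```

Emit:
carry_out --rows "0 0 0.25 -0.05 25; 0 0.05 0.5 -0.11 25; 0 0.11 0.5 -0.155 25; 0 0.11 0.5 -0.155 25; 0 0.11 0.5 -0.155 25"

```text
clock: 10.65
eef_pos: [612.3, 207.1, 194.5]
orientation: [[0.952, -0.006, -0.306], [0.306, 0.002, 0.952], [-0.005, -1.0, 0.003]]
force: [0.1, -0.6, 0.5]
gripper_width: 0.288
```

```bash
python3 - <<'E'
from go import *
P=tgt(-6.5,48,-12.5); delta(P,108); print(np.round(read_state()["qpos"],2)); snap("4",("top",))
E
```

```text
t 10.65 tcp [612.3 207.1 194.5] zang 107.8 F [ 0.1 -0.6  0.5] w 25.1
world d [   4.4    6.9 -126.1] share xyz [0.0348 0.6304 0.0243]
turn share -0.0012 or 0.9988
[ 0.38  0.7  -1.21  1.39  0.64  1.49  1.09]
```

View pics/top4.png

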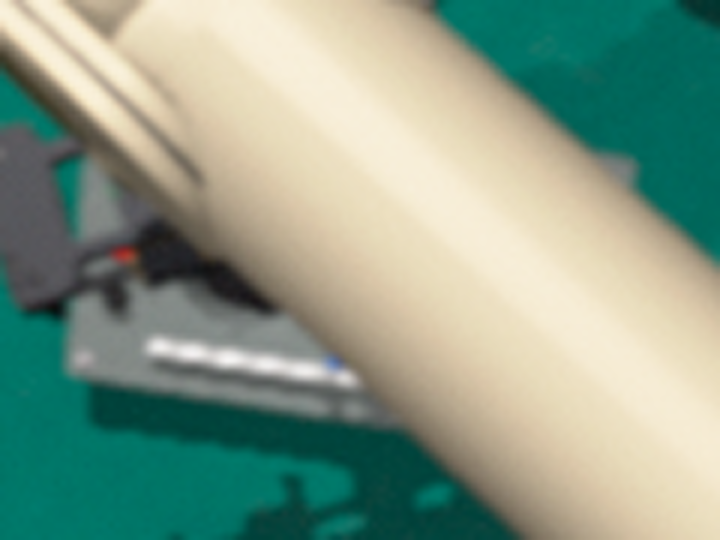

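The arm hides the well from above, so I'll go by the fit and the force readings. Descending now.

Emit:
carry_out --rows "0.035 0 0.024 0 25; 0.035 0.15 0.024 0 25; 0.035 0.3 0.024 0 25; 0.035 0.4 0.024 0 25; 0.035 0.47 0.024 0 25; 0.035 0.52 0.024 0 25; 0.035 0.52 0.024 0 25"

```text
clock: 11.58
eef_pos: [616.6, 213.7, 90.5]
orientation: [[0.951, -0.006, -0.309], [0.309, 0.0, 0.951], [-0.005, -1.0, 0.002]]
force: [-0.5, -0.1, 0.2]
gripper_width: 0.288
```

```bash
python3 - <<'E'
from go import *
P=tgt(-6.5,48,-12.5); delta(P,108); snap("5",("side",))
E
```

```text
t 11.57 tcp [616.6 213.7  90.5] zang 108.0 F [-0.5 -0.1  0.2] w 25.1
world d [  0.2   0.4 -22.1] share xyz [0.0019 0.1103 0.0012]
turn share 0.0001 or -0.9999
```

View pics/side5.png

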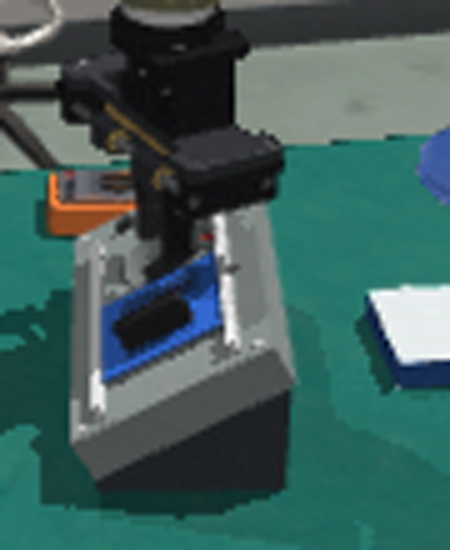

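Fingers are at the mouth, with no forces. I'll go the rest of the way slowly.

Emit:
carry_out --rows "0 0.03 0 0 25; 0 0.06 0 0 25; 0 0.085 0 0 25; 0 0.085 0 0 25"

```text
clock: 12.12
eef_pos: [616.3, 213.6, 73.2]
orientation: [[0.951, -0.006, -0.309], [0.309, 0.0, 0.951], [-0.006, -1.0, 0.002]]
force: [0.2, 0.3, -0.3]
gripper_width: 0.29
```

Emit:
carry_out --rows "0 0.015 0 0 25; 0 0.025 0 0 25; 0 0.025 0 0 25"

```text
clock: 12.5
eef_pos: [616.4, 213.7, 68.6]
orientation: [[0.951, -0.006, -0.309], [0.309, 0.001, 0.951], [-0.005, -1.0, 0.002]]
force: [0.4, 0.2, -0.1]
gripper_width: 0.285
```

Next, close lightly.

Emit:
carry_out --rows "0 0 0 0 12; 0 0 0 0 12; 0 0 0 0 12; 0 0 0 0 12; 0 0 0 0 12" --squeeze 6

```text
clock: 13.12
eef_pos: [615.9, 215.9, 68.9]
orientation: [[0.95, -0.006, -0.311], [0.311, 0.003, 0.95], [-0.004, -1.0, 0.005]]
force: [-0.3, 5.8, -2.4]
gripper_width: 0.184
```

```bash
python3 - <<'E'
from go import *
P=tgt(-6.5,48,-12.5); delta(P,108); s=read_state(); print(s["moment"])
E
```

```text
t 13.12 tcp [615.9 215.9  68.9] zang 108.1 F [-0.3  5.8 -2.4] w 16.0
world d [ 0.9 -1.9 -0.5] share xyz [ 0.0014  0.0024 -0.0102]
turn share 0.0007 or -0.9993
[ 1.42343333 -0.00790269 -0.04889614]
```

Emit:
carry_out --rows "0 0 0.01 0.03 12; 0.001 0 0.012 0.06 12; 0.002 0 0.014 0.09 12; 0.003 0 0.016 0.12 12; 0.004 0 0.018 0.15 12; 0.005 0 0.02 0.18 12; 0.006 0 0.022 0.21 12; 0.007 0 0.024 0.24 12; 0.007 0 0.024 0.24 12; 0.007 0 0.024 0.24 12"

```text
clock: 14.38
eef_pos: [616.1, 219.6, 69.1]
orientation: [[0.906, -0.005, 0.423], [-0.423, 0.002, 0.906], [-0.005, -1.0, -0.001]]
force: [-2.4, 2.6, 3.6]
gripper_width: 0.167
```

```bash
python3 - <<'E'
from go import *
P=tgt(-6.5,48,-12.5); delta(P,60); s=read_state(); print(s["moment"]); snap("6",("side",))
E
```

```text
t 14.38 tcp [616.1 219.6  69.1] zang 65.0 F [-2.4  2.6  3.6] w 14.6
world d [ 0.6 -5.6 -0.7] share xyz [ 0.0146  0.0034 -0.0239]
turn share 0.0277 or -0.9723
[0.80431839 0.33462666 0.03970388]
```

View pics/side6.png

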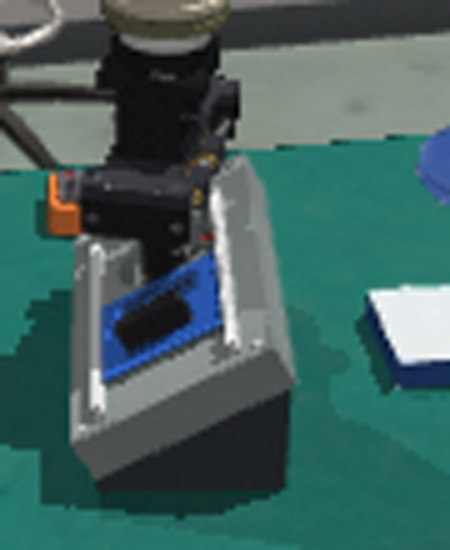

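Emit:
carry_out --rows "0 0 0 0.012 12; 0 0 0.001 0.022 12; 0 0 0.001 0.022 12; 0 0 0.001 0.022 22; 0 0 0.001 0.022 25; 0 0 0.001 0.022 25; 0 -0.05 0.001 0.022 25; 0 -0.15 0.001 0.022 25; 0 -0.4 0.001 0.022 25; 0 -0.65 0.001 0.022 25; 0 -0.65 0.001 0.022 25"

```text
clock: 15.8
eef_pos: [618.6, 220.5, 204.8]
orientation: [[0.874, 0.002, 0.487], [-0.487, 0.004, 0.874], [-0.0, -1.0, 0.004]]
force: [0.2, 0.1, -0.5]
gripper_width: 0.286
```

```bash
python3 - <<'E'
from go import *
P=tgt(0,50,0); P[:2]=[400,-60]; P[2]=215; delta(P,80)
E
```

```text
t 15.8 tcp [618.6 220.5 204.8] zang 60.9 F [ 0.2  0.1 -0.5] w 24.8
world d [-218.6 -280.5   10.2] share xyz [-0.2721 -0.0582 -1.7568]
turn share -0.1063 or 0.8937
```

Emit:
carry_out --rows "-0.04 0 -0.25 0 25; -0.08 0 -0.5 0 25; -0.12 0 -0.75 0 25; -0.15 0 -1 0 25; -0.15 0 -1 0 25"

```text
clock: 16.42
eef_pos: [492.5, 53.1, 199.1]
orientation: [[0.869, -0.006, 0.495], [-0.495, -0.004, 0.869], [-0.003, -1.0, -0.006]]
force: [1.1, 0.5, -0.4]
gripper_width: 0.29
```

Emit:
carry_out --rows "-0.04 0 -0.25 0 25; -0.08 0 -0.5 0 25; -0.12 0 -0.75 0 25; -0.12 0 -0.75 0 25"

```text
clock: 16.92
eef_pos: [398.2, -63.0, 200.4]
orientation: [[0.872, -0.005, 0.49], [-0.49, -0.006, 0.872], [-0.001, -1.0, -0.008]]
force: [-0.2, 0.5, 0.5]
gripper_width: 0.286
```

```bash
python3 - <<'E'
from go import *
delta(); snap("7")
for n,r in(("top",(195,170,227,200)),("side",(243,150,273,180))):
    im,d,K,T=load(n+"7.npz"); crop(im,r,20,f"pics/{n}7z.png")
E
```

```text
t 16.93 tcp [398.2 -63.  200.4] zang 60.7 F [-0.2  0.5  0.5] w 24.9
```

View pics/top7z.png

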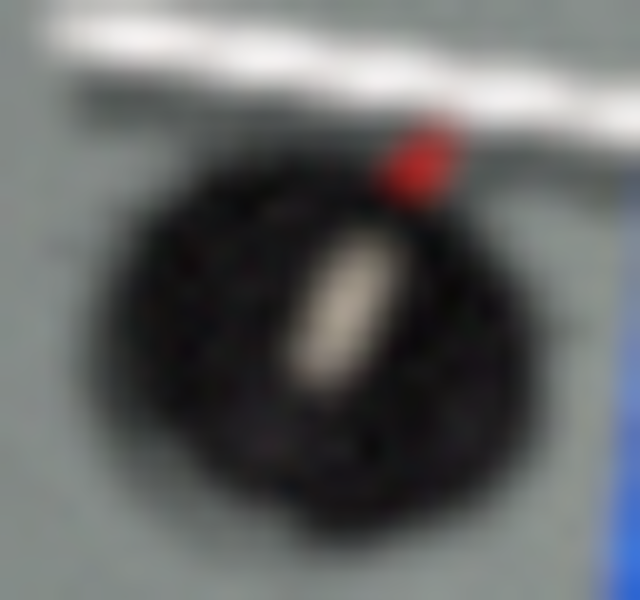

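View pics/side7z.png

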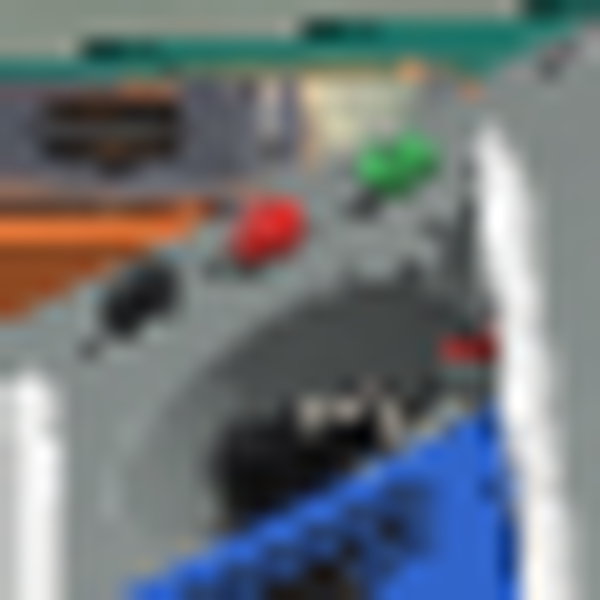

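```bash
python3 - <<'E'
from ang import *
def line(n,tag,box,h=-4,th=None):
    x0,y0,x1,y1=box; im,d,K,T=load(f"{n}{tag}.npz"); a=im.astype(float); g=a.min(2)[y0:y1,x0:x1]
    e=np.clip(g-35,0,None)
    s=e.sum(); X=np.array([[ray_unit(u,v,K,T,pose,h)[:2] for u in range(x0,x1)] for v in range(y0,y1)]); X=np.stack([X[...,0],50-X[...,1]],-1)
    A=np.einsum("ij,ijk->k",e,X)/s; Y=X-A; C=np.einsum("ij,ijk,ijl->kl",e,Y,Y)/s; w,V=np.linalg.eigh(C); v=V[:,1]*np.sign(V[0,1])
    print(n,tag,"centroid",np.round(A,1),ang(A),"axis",ang(v),"std",np.round(np.sqrt(w),1))
line("top","2",(205,179,215,192)); line("top","3",(205,179,215,192)); line("top","7",(207,179,217,192))
E
```

```text
top 2 centroid [ 7.  -4.7] -34.0 axis -25.4 std [3.2 6.3]
top 3 centroid [ 7.1 -4.7] -33.6 axis -25.1 std [3.2 6.2]
top 7 centroid [7.9 2. ] 14.2 axis 18.6 std [3.  6.6]
```

```bash
cat > tab2.py <<'E'
import re
src=open("tab.py").read().split("for dp in")[0]; exec(src)
for c in((-.9,-1.),(-2,-1),(-2,-2)):
  for k0 in(0,.4,.7):
    def f(p): return np.r_[((model(p)-E)/4).ravel(),(p[7]-c[0])/.3,(p[8]-c[1])/.3,(p[9]-34)/.01,(p[10]-47)/.01,(p[3]-k0)/.02,(p[1]-6)/2]
    b=min((least_squares(f,[th,6,42,k0,.8,150,0,c[0],c[1],34,47],bounds=([-1,2,38,-.1,.2,50,-10,-5,-5,33,46],[1.2,14,55,1,1.5,400,10,5,5,35,48]),x_scale=[.1,1,1,.1,.1,50,1,1,1,1,1]) for th in(.2,.4)),key=lambda o:o.cost)
    print(c,k0,round(b.cost),"th",round(np.degrees(b.x[0]),1),np.round(b.x[1:9],2))
E
python3 tab2.py
```

```text
(-0.9, -1.0) 0 71 th 20.5 [ 3.240e+00  3.951e+01  4.000e-02  9.900e-01  4.000e+02 -6.500e-01
 -1.810e+00 -1.560e+00]
(-0.9, -1.0) 0.4 54 th 20.5 [  6.32  38.     0.38   0.78 193.57  -0.82  -2.12  -1.74]
(-0.9, -1.0) 0.7 85 th 20.6 [  7.24  38.79   0.64   0.65 136.86  -0.72  -2.82  -2.09]
(-2, -1) 0 61 th 19.9 [ 5.7800e+00  4.1280e+01  2.0000e-02  8.4000e-01  1.8589e+02 -5.5000e-01
 -2.6800e+00 -1.5000e+00]
(-2, -1) 0.4 44 th 19.9 [  6.77  38.83   0.39   0.73 168.07  -0.68  -2.52  -1.47]
(-2, -1) 0.7 66 th 20.1 [  7.3   39.18   0.65   0.64 133.76  -0.71  -3.08  -1.78]
(-2, -2) 0 56 th 21.2 [ 5.9500e+00  4.1200e+01  1.0000e-02  8.1000e-01  1.7561e+02 -5.5000e-01
 -2.5000e+00 -2.4200e+00]
(-2, -2) 0.4 39 th 21.2 [  6.77  38.68   0.4    0.72 164.95  -0.66  -2.28  -2.36]
(-2, -2) 0.7 58 th 21.4 [  7.25  38.89   0.65   0.64 134.09  -0.71  -2.8   -2.66]
```

The pointer measures about 18.7° and the index about 20° ± 2°. In the top view the line's extension meets the tab within about 1 mm, so the setting is good. Next is closing the cover, starting by moving over its bar.

```bash
python3 - <<'E'
from go import *
delta([588.3,101.4,170],80)
E
```

```text
t 17.02 tcp [399.2 -61.3 200.2] zang 60.8 F [-0.4  0.4  0.8] w 24.6
world d [189.1 162.7 -30.2] share xyz [0.4285 0.1437 1.172 ]
turn share -0.1068 or 0.8932
```

Emit:
carry_out --rows "0.1 0 0.25 0 36; 0.2 0 0.5 0 36; 0.3 0 0.75 0 36; 0.4 0 1 0 36; 0.43 0 1 -0.06 36; 0.43 0 1 -0.107 36; 0.43 0 1 -0.107 36" --squeeze 15

```text
clock: 17.9
eef_pos: [572.2, 75.6, 198.2]
orientation: [[0.986, -0.007, 0.169], [-0.169, 0.005, 0.986], [-0.007, -1.0, 0.003]]
force: [0.3, -0.6, -0.1]
gripper_width: 0.415
```

```bash
python3 - <<'E'
from go import *
delta([588.3,101.4,96.9],80)
E
```

```text
t 17.9 tcp [572.2  75.6 198.2] zang 80.3 F [ 0.3 -0.6 -0.1] w 36.1
world d [  16.1   25.8 -101.3] share xyz [0.0612 0.5065 0.1392]
turn share 0.0016 or -0.9984
```

Emit:
carry_out --rows "0.06 0 0.14 0.002 36; 0.06 0.1 0.14 0.002 36; 0.06 0.25 0.14 0.002 36; 0.06 0.37 0.14 0.002 36; 0.06 0.45 0.14 0.002 36; 0.06 0.505 0.14 0.002 36; 0.06 0.505 0.14 0.002 36"

```text
clock: 18.77
eef_pos: [587.9, 97.5, 97.4]
orientation: [[0.984, -0.006, 0.179], [-0.179, 0.0, 0.984], [-0.006, -1.0, -0.001]]
force: [0.7, 0.5, 1.4]
gripper_width: 0.41
```

Emit:
carry_out --rows "0 0 0 0 8; 0 0 0 0 8; 0 0 0 0 8; 0 0 0 0 8; 0 0 0 0 8; 0 0 0 0 8" --squeeze 15

```text
clock: 19.52
eef_pos: [589.0, 101.3, 98.4]
orientation: [[0.984, -0.002, 0.175], [-0.175, 0.006, 0.984], [-0.003, -1.0, 0.005]]
force: [7.1, 11.8, -6.0]
gripper_width: 0.135
```

Emit:
carry_out --rows "0 0 0.03 0 8; 0 0 0.08 0 8; 0 0 0.13 0 8; 0 0 0.18 0 8; 0 0 0.23 0 8; 0 0 0.28 0 8; 0 0 0.33 0 8; 0 0 0.38 0 8; 0 0 0.42 0 8; 0 0 0.45 0 8; 0 0 0.47 0 8; 0 0 0.47 0 8"

```text
clock: 21.02
eef_pos: [605.3, 191.2, 98.3]
orientation: [[0.984, -0.004, 0.177], [-0.177, 0.001, 0.984], [-0.004, -1.0, 0.001]]
force: [1.8, 1.2, 4.5]
gripper_width: 0.135
```

Emit:
carry_out --rows "0 0 0.01 0 8; 0 0 0.02 0 8; 0 0 0.03 0 8; 0 0 0.03 0 8"

```text
clock: 21.52
eef_pos: [606.1, 194.9, 98.3]
orientation: [[0.984, -0.005, 0.179], [-0.179, -0.002, 0.984], [-0.005, -1.0, -0.003]]
force: [-3.9, -5.6, 9.7]
gripper_width: 0.137
```

Emit:
carry_out --rows "0 0 0.01 0 8; 0 0 0.02 0 8; 0 0 0.03 0 8; 0 0 0.03 0 8"

```text
clock: 22.02
eef_pos: [606.6, 195.0, 97.7]
orientation: [[0.983, -0.009, 0.183], [-0.183, -0.011, 0.983], [-0.007, -1.0, -0.013]]
force: [-12.4, -25.0, 20.0]
gripper_width: 0.137
```

```bash
python3 - <<'E'
from go import *
delta([588.3,101.4,96.9],80)
E
```

```text
t 22.02 tcp [606.6 195.   97.7] zang 79.5 F [-12.4 -25.   20. ] w 11.9
world d [-18.3 -93.6  -0.8] share xyz [-0.0043  0.0101 -0.4766]
turn share -0.0029 or 0.9971
```

It stopped hard after 95.3 mm of travel, so it's shut. I'll ease off, release and retreat.

Emit:
carry_out --rows "0 0 -0.015 0 8; 0 0 -0.03 0 8; 0 0 -0.03 0 30; 0 0 -0.03 0 36; 0 0 -0.03 0 36; 0 -0.15 -0.03 0 36; 0 -0.4 -0.03 0 36; 0 -0.6 -0.03 0 36; -0.3 -0.6 -0.03 0 36; -0.6 -0.6 -0.25 0 36; -0.8 -0.6 -0.5 0 36; -0.8 -0.6 -0.8 0 36; -0.8 -0.6 -1 0 36; -0.8 -0.6 -1 0 36"

```text
clock: 23.78
eef_pos: [414.3, 32.0, 218.8]
orientation: [[0.984, -0.004, 0.179], [-0.179, -0.002, 0.984], [-0.003, -1.0, -0.003]]
force: [0.8, -1.3, -1.7]
gripper_width: 0.417
```

```bash
python3 - <<'E'
from go import *
delta(); snap("8")
im,d,K,T=load("top8.npz"); pose=np.load("pose.npy")
a=im.astype(int); m=(a[...,2]-a[...,0]>80); m[:,:195]=0;m[:,245:]=0;m[:165]=0;m[215:]=0
ys,xs=np.nonzero(m); X=np.array([ray_unit(x,y,K,T,pose,7)[:2] for x,y in zip(xs,ys)]); print("cover y range",X[:,1].min(),X[:,1].max(),"centre",X.mean(0))
E
```

```text
t 23.77 tcp [414.3  32.  218.8] zang 79.7 F [ 0.8 -1.3 -1.7] w 36.3
cover y range 4.185931107294749 96.36984096693433 centre [-0.23098692 52.63199896]
```

View pics/top8.png

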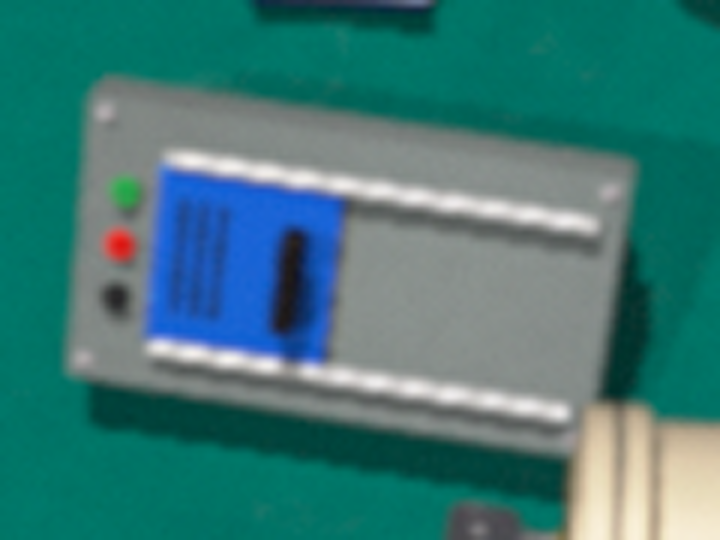

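View pics/side8.png

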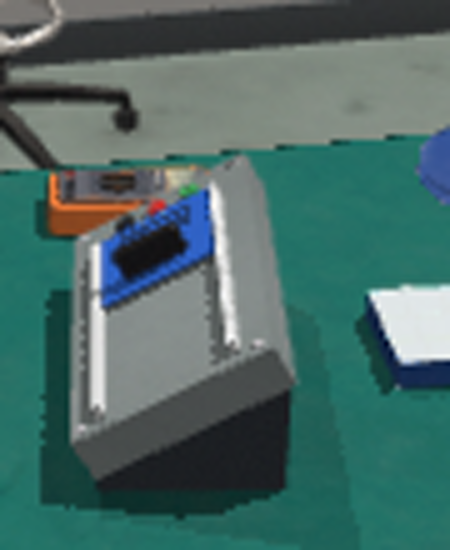

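The cover spans y 4 to 96 mm in the unit frame, where fully shut is 3.5 to 96.5. It covers the well and the robot is clear, so I'm handing in.

```bash
python3 -c "
from cell import *
print(sign_off())"
```

```text
the job is handed in; nothing more can be done
None
```

I opened the cover, turned the knob to the red mark, shut the cover again and handed the job in at about 24 s of the 61 s allowed.

- **Cover open:** I gripped the bar and slid the cover until it met its right-hand stop.
- **Knob:** I gripped it lightly and turned it from about -26° to about 18.7°. In the top view its white line, extended, met the red mark within about 1 mm. I measured the mark at about 20°. The estimates disagreed by a few degrees because the rail partly hides and shades the mark: roughly 19–21° from the top view (up to 25° in looser fits) and 15–18° from the side view. I therefore put the pointer error at 1–2°, and did not turn the knob further.
- **Cover shut:** It met its stop after 95.3 mm of travel. In the last picture it spans 4–96 mm in the unit's frame, against 3.5–96.5 mm for fully shut.
- **Not checked:** I could not see the knob once the cover was over it. I judge the setting kept because nothing entered the well after I measured it.
- **Forces and bystanders:** The highest wrist force I saw was about 35 N, while pressing the cover against its stop. I did not touch the tools or other things on the bench.

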